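# Wedge the lamp unit into the microscope's dovetail way

## Robot

A 6-joint arm with a two-finger parallel gripper is mounted at the origin on the work surface. World frame = base frame: x ahead of the robot, y to its left, z up, the work surface at z = 0. Lengths are in m, angles in degrees, forces in N, time in s.
With the tool pointing down it reaches from about 0.4 to 0.825 m from the base axis. Payload 7 kg.
Tool frame: the origin (TCP) lies at the very end of the fingers, on their centre line; the grasp point (between the pads) lies 19 mm behind it (ctrl.grip_point_offset is the distance from the TCP to the grasp point, in m); x points along the fingers, z is the direction in which the jaws open and shut, and the axes are right-handed (so a half turn about x gives the same grasp; the last joint's range is limited). The gripper opens to 88 mm and grips with 3 to 60 N. Pads are 19 mm wide; open, the fingers measure 130 mm over their backs; the gripper's body (78 mm by 193 mm) begins 47 mm behind the grasp point.
Start: joints at [84.001, 20.546, 0.682, 0, -70.136, -16.507], TCP at [0.258, 0.624, 0.227] pointing down, gripper open.
Joint ranges: [-176.03, 176.03], [-82.01, 121.73], [-58.28, 71.71], [-173.87, 95.51], [-174.79, -0.11], [-173.66, 173.66]. Speed limits (degrees/s): [136.94, 136.94, 172.46, 180, 180, 180].

## Interface

Orientations are given as [roll, pitch, yaw] about the fixed x, y, z axes, in that order (R = Rz(yaw) Ry(pitch) Rx(roll)).
In Python, from plant import get_obs, snapshot, calibration, close_job, ctrl gives the robot as it stands.
- The arm moves only by the tool move_arm, never from a script. Its argument "commands" is a list that holds one entry, the list of rows, each a list of 4 numbers: the shift along the tool's x, y, z in cm, then the turn about the tool's x in rad. In form: [[[dx, dy, dz, spin], ...]]. A call has 1 to 8 rows; each row shifts and turns the commanded pose from where the row before left it, along the tool's axes as they then stand; what a row does not reach is not made up. A row lasts 1/10 s, in which the tool goes at most 50 mm and 8.59 degrees, less where a joint would pass 70% of its speed; a pose out of reach is approached as far as the arm can. A call with a gripper value outside its range is refused whole. "jaw" is the finger opening in cm, from 0 to 8.76, set as the call begins (left out, the last holds). The fingers move at their own pace and stop on an object; the grip force is fixed at half the most. Time passes only in rows, so rows that do not move let the fingers close. It gives the time, the measured TCP pose, the force and the opening at its end, in the units of the state.
- get_obs(): the state, without advancing time (a new reading comes with each control period).
- snapshot(name): name is "scene" or "top"; returns (picture, depth): 420x560x3 uint8, red, green, blue; 420x560 float32, m along the optical axis (not along the pixel's ray), 0 where there is no reading.
- calibration(name): a dict with "mtx" (3x3 intrinsics, pixels), "T" (4x4, takes a point from camera to world coordinates). Camera axes: x right, y up, looking along -z (the intrinsics and any distortion apply to the point x, -y, -z); pixel columns grow to the right and rows downward; lengths in m; the calibration is good to about 2 mm. A picture is of the moment at which its call begins. calibration takes no time and is no camera call.
- close_job(): hands the job in, once; it reports no verdict.
The state is a dict: "clock": time; "joint_pos": joint angles; "qvel": joint speeds; "tau": joint torques, N m; "tool_pos": TCP position; "orientation": TCP orientation; "force": force on the tool from outside, world axes, zero at the start; "moment": the same for the moment, N m; "opening": finger opening in m.
Only numpy, scipy, OpenCV 4.12 (cv2) and the standard library are available. Lean on these libraries where they do the work, as an engineer would, in place of code of your own. Each camera call takes 0.05 s, during which the arm holds its last target. There are 200 camera calls.

## Task

Pick up the loose lamp unit, set its dovetail shoe on the flat bed in front of the microscope's tapered dovetail way, lens towards the microscope, and slide its nose in under both rails. Let go of it and push it home with the shut fingers, low down on the block at its back, until it wedges tight: firmly but not hard, building up slowly to about 14 newtons along the way and never above 20; then back off and leave it wedged there. Leave the other things on the table where they are.

Things in the scene. Friction and masses are not known exactly. Their poses are not given: they have to be found in the camera images.
- lamp: The loose lamp unit, 175 to 350 g, upright on the table: black housing on a steel dovetail shoe. Origin: centre of the shoe's underside; z up; +y is the front (lens) and goes first into the way. Shoe 60 mm long (y), 9.5 mm high, flanks at 60 degrees, wider at the foot, tapering 4 degrees a side: foot 48 mm wide at the rear (-y), 40 mm at the front.
- lamp_grip (a point): Middle of the lamp's housing, 42 mm above the lamp's origin, a good height to grip. The housing is 40 mm wide (lamp's x: grip across this), 54 mm long (y), and reaches from 15 to 61 mm above the lamp's origin.
- push (a point): Middle of the rear face of the lamp's steel push block, where the lamp is pushed along +y: 40 mm along the lamp's -y, 11 mm above its origin. The block is 30 mm wide (x), from 2 to 21 mm above the lamp's origin, and stands 13 mm out behind the housing. Push low, on this block: a push high on the housing tips the shoe and jams it early.
- lens (a point): Centre of the lens face on the lamp's front: 34 mm along the lamp's +y and 38 mm above its origin. Its aluminium ring is 26 mm across and stands 7 mm out of the housing.
- microscope: Cream microscope, fixed. Origin: on the table under the middle of its lamp way; +y is the way the lamp slides in, towards the column; z up. Flat aluminium bed 96 mm wide, top 14 mm above the table, from y = -112 to +62 mm. There its foot begins (42 mm high); stage and tube, up to 390 mm high, stand beyond y = 95 mm. Friction holds the lamp once wedged.
- way_mid (a point): Middle of the way, on the bed's top. Two steel rails run from y = -45 to +45 mm of it, 11.5 mm high, undercut at 60 degrees, closing 4 degrees a side towards +y to match the shoe. With the +x rail in its mean place the shoe just touches both when its origin is here, but that rail is adjusted sideways by up to 2.5 mm either way, unseen: touch comes from y = -18 to +18 mm, found by feel.
- set_down (a point): Point on the bare bed before the rails, 78 mm before way_mid along the way (y = -78 mm): put the shoe's underside centre down here, 14 mm above the table, aligned with the way, and slide it along +y.
- gib (a joint): Sideways travel (m) of the +x rail against its stiff spring (25 N per mm): 0 while the lamp is loose, growing as it wedges, about 0.45 mm under a push of 14 N. Once both rails touch, resistance grows by about 2 to 4 N per mm of slide. Too small to read well: judge by force, pushing from behind (a hand that still grips the lamp holds it askew against one rail and feels false force).
- tray: bystander: orange plastic tray, 170 x 240 x 45 mm, with a brush lying in it; origin at the centre of its underside
- dish: bystander: glass dish, 90 mm across, 14 mm high; origin at the centre of its underside
- jar: bystander: glass jar, 60 mm across, 80 mm high; origin at the centre of its underside
- adapter: bystander: plain black power adapter, 50 x 75 x 35 mm, without shoe or lens; origin at the centre of its underside
- slidebox: bystander: wooden slide box, 50 x 80 x 32 mm; origin at the centre of its underside
- eraser: bystander: white eraser, 22 x 45 x 12 mm; origin at the centre of its underside
- potpens: bystander: white ceramic cup, 72 mm across, 90 mm high; origin at the centre of its underside

How it is judged (in metres and radians):
On the way, in this order (a step that is already met when the one before it is completed fails the run):
1. the lamp's shoe lies flat on the bed, in line with the way, at its mouth (x of lamp in the frame of microscope between -0.007 and 0.007 m and z of lamp in the frame of microscope between 0.01 and 0.0185 m and angle between the y axis of lamp and the y axis of microscope, either way round below 0.12 rad and y of lamp in the frame of microscope between -0.1 and -0.025 m), for 0.1 s.
2. the lamp is wedged between the rails: the sprung rail has given at least 0.22 mm (x of lamp in the frame of microscope between -0.007 and 0.007 m and z of lamp in the frame of microscope between 0.01 and 0.0185 m and angle between the y axis of lamp and the y axis of microscope, either way round below 0.12 rad and y of lamp in the frame of microscope above -0.022 m and value of joint gib above 0.00022 m), for 0.2 s.
At the end, for the whole second after the job is handed in: The lamp's shoe lies on the bed between the rails (origin within 7 mm sideways of the way's centre line, -22 to +35 mm along it, 10 to 18.5 mm above the table, in line within 0.12 rad), lens towards the column, at rest, released, and wedged: the sprung rail pressed back by 0.22 to 0.78 mm (all of step 2 and y of lamp in the frame of microscope below 0.035 m and value of joint gib below 0.00078 m and linear speed of lamp below 0.01 m/s and contact force between the fingers and lamp below 0.05 N); the robot touches nothing.
It fails at once if the way is forced: the sprung rail is pressed back by more than 0.82 mm (value of joint gib above 0.00082 m).
It fails at once if a bystander is pushed more than 30 mm (distance of any of tray, dish, jar, adapter, slidebox, eraser, potpens from where it was at the start of the episode above 0.03 m).
It also fails if it takes over 72 s, if anything falls off the work surface, if the arm or the gripper's body presses on something with over 40 N, if the wrist force passes 120 N, or if a joint passes its speed limit or range.

## Working session

There is one attempt and no reset: what is moved stays moved. The work goes in short steps, Python scripts to look and compute and a tool call to move; the robot and the scene stay as the last step left them, time stands still between calls to the robot, and variables do not carry over. Pictures are saved under pics/ and viewed, about 8 in all and at most 12, crops included, and the job is handed in when it is done.

Besides the shell and the picture viewer there is one more tool, called as name(argument=value, ...), one argument or row to a line, values as JSON. move_arm: Moves the arm, as the interface text tells. Its arguments: {"type":"object","properties":{"commands":{"type":"array"},"jaw":{"type":"number"}},"required":["commands"]}

```bash
mkdir -p pics; ls; cat > h.py <<'E'
import numpy as np,cv2
from plant import get_obs,snapshot,calibration,close_job,ctrl
def cloud(name,d):
    c=calibration(name);K=np.array(c["mtx"]);T=np.array(c["T"])
    v,u=np.mgrid[:d.shape[0],:d.shape[1]]
    X=(u-K[0,2])/K[0,0]*d;Y=(v-K[1,2])/K[1,1]*d
    P=np.stack([X,-Y,-d,np.ones_like(d)],-1)@T.T
    return P[...,:3]
def ray(name,u,v,z):
    c=calibration(name);K=np.array(c["mtx"]);T=np.array(c["T"])
    r=T[:3,:3]@np.array([(u-K[0,2])/K[0,0],-(v-K[1,2])/K[1,1],-1]);o=T[:3,3]
    return o+r*(z-o[2])/r[2]
E
python3 - <<'E'
from h import *
for n in("top","scene"):
    im,d=snapshot(n);cv2.imwrite(f"pics/{n}0.png",im[...,::-1]);np.savez(f"{n}0.npz",im=im,d=d)
    c=calibration(n);print(c.keys(),np.array(c["mtx"]).round(1).tolist(),np.array(c["T"]).round(3).tolist())
print(get_obs())
E
```

```text
pics
dict_keys(['mtx', 'T']) [[408.3, 0.0, 269.8], [0.0, 408.3, 211.1], [0.0, 0.0, 1.0]] [[-0.011, 0.984, -0.177, 0.346], [-1.0, -0.01, 0.005, -0.114], [0.003, 0.177, 0.984, 1.232], [0.0, 0.0, 0.0, 1.0]]
dict_keys(['mtx', 'T']) [[455.0, 0.0, 286.4], [0.0, 455.0, 210.9], [0.0, 0.0, 1.0]] [[-0.174, -0.787, 0.592, 1.177], [0.985, -0.134, 0.111, -0.021], [-0.008, 0.602, 0.799, 0.894], [0.0, 0.0, 0.0, 1.0]]
{'clock': 0.1, 'joint_pos': array([ 8.40016030e+01,  2.05859795e+01,  6.38810825e-01, -1.69890709e-02,
       -7.01338379e+01, -1.65070238e+01]), 'qvel': array([-0.05582379, -0.16196742,  0.07748609,  0.03023418,  0.07128812,
        0.05634698]), 'tau': array([-1.08197884e-03, -5.84162021e+01,  2.93748844e+01,  7.01538876e+00,
        1.01829472e-02, -4.49326046e-05]), 'tool_pos': array([0.25823223, 0.62319041, 0.22573235]), 'orientation': array([   5.35468469,   89.91743355, -107.1565207 ]), 'force': array([-0.48571894, -1.3255053 ,  0.10227977]), 'moment': array([-0.00943135, -0.016537  , -0.01050348]), 'opening': 0.08773929787445248}
```

View pics/top0.png

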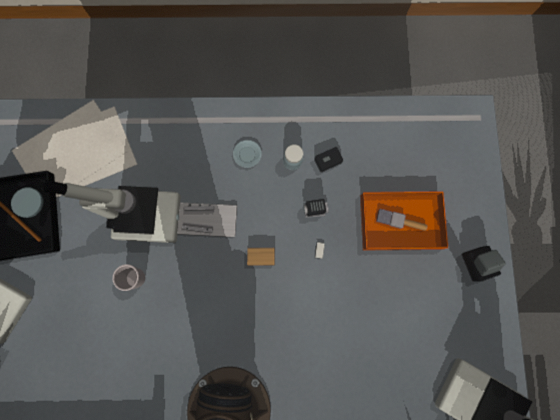

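View pics/scene0.png

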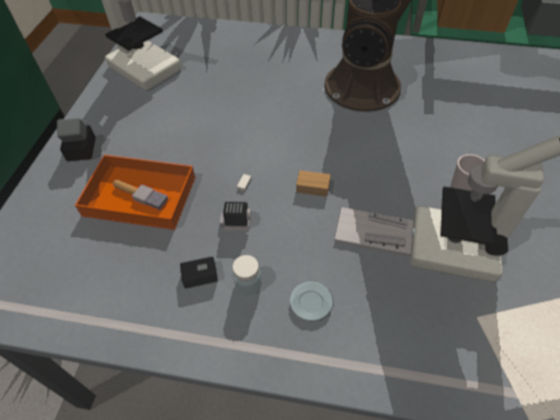

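The top picture shows the bed and rails at (180–236, 220) and the microscope to the left. The lamp, with a vented top, is at (316,207), and the adapter is at (328,158). The scene picture shows the lamp at (235,213). Next I'll zoom in to see which way the lens points.

```bash
python3 - <<'E'
from h import *
D={n:np.load(n+"0.npz") for n in("top","scene")}
a=D["top"]["im"][180:240,285:345];b=D["scene"]["im"][190:240,205:265];c=D["top"]["im"][190:250,165:245]
f=lambda x,w,h:np.clip(cv2.resize(x,(w,h),interpolation=cv2.INTER_CUBIC).astype(float)*1.6,0,255).astype(np.uint8)
cv2.imwrite("pics/z1.png",np.hstack([f(a,270,270),f(b,324,270)])[...,::-1])
cv2.imwrite("pics/z2.png",f(c,800,600)[...,::-1])
for n,r in(("top",(185,230,295,340)),("scene",(190,240,212,258))):
    P=cloud(n,D[n]["d"])[r[0]:r[1],r[2]:r[3]]
    m=(P[...,2]>.053)&(P[...,2]<.075)
    q=P[m][:,:2].astype(np.float32);R=cv2.minAreaRect(q);print(n,"lamp top",m.sum(),q.mean(0),np.median(P[m][:,2]),R, cv2.boxPoints(R).round(4).tolist())
    m=(P[...,2]>.006)&(P[...,2]<.05);q=P[m];print(q[:,:2].min(0),q[:,:2].max(0))
P=cloud("top",D["top"]["d"])[195:245,172:245]
for lo,hi in((.009,.019),(.02,.032)):
    m=((P[...,2]>lo)&(P[...,2]<hi)).astype(np.uint8)
    q=P[m>0][:,:2].astype(np.float32);R=cv2.minAreaRect(q);print("bed",lo,m.sum(),np.median(P[m>0][:,2]),R,cv2.boxPoints(R).round(4).tolist())
# depth table offset
P=cloud("top",D["top"]["d"]);print("table z",np.median(P[280:330,290:330,2]))
E
```

```text
top lamp top 258 [ 0.5686771  -0.25338224] 0.061068125633522485 ((0.5690767765045166, -0.25345921516418457), (0.04028373211622238, 0.05567925050854683), 8.445524215698242) [[0.5450999736785889, -0.2289000004529953], [0.5532000064849854, -0.2840000092983246], [0.5931000113487244, -0.27799999713897705], [0.5849000215530396, -0.22300000488758087]]
[ 0.50915915 -0.32857931] [ 0.63966863 -0.20063261]
scene lamp top 361 [ 0.57197726 -0.25481066] 0.06116025939690395 ((0.569857656955719, -0.25522780418395996), (0.043151549994945526, 0.05459999293088913), 5.768338203430176) [[0.5455999970436096, -0.23019999265670776], [0.5511000156402588, -0.28459998965263367], [0.5940999984741211, -0.2802000045776367], [0.5885999798774719, -0.22589999437332153]]
[ 0.48964344 -0.31626655] [ 0.59405128 -0.22045906]
bed 0.009 1403 0.014277377525228285 ((0.5355350375175476, 0.07285825163125992), (0.17703023552894592, 0.13915850222110748), 85.0587158203125) [[0.4586000144481659, -0.00930000003427267], [0.5971999764442444, -0.021299999207258224], [0.612500011920929, 0.1551000028848648], [0.47380000352859497, 0.16699999570846558]]
bed 0.02 413 0.02506090185068177 ((0.5323534607887268, 0.07451118528842926), (0.17768104374408722, 0.14050643146038055), 83.26793670654297) [[0.4521999955177307, -0.005499999970197678], [0.59170001745224, -0.02199999988079071], [0.612500011920929, 0.15449999272823334], [0.4729999899864197, 0.17100000381469727]]
table z 5.882872428319974e-05
```

View pics/z1.png

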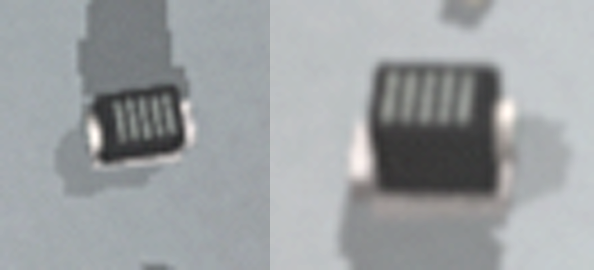

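View pics/z2.png

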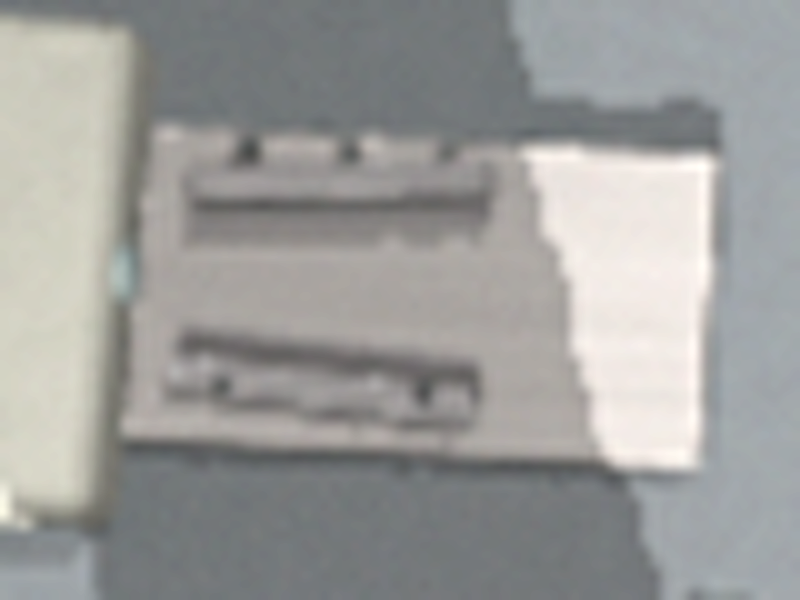

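z1 shows the lens ring high on the +y side of the lamp (z1 crop (505,125), scene side) and the push block low on the −y side. So the lens already faces the microscope, with yaw about 7°. z2 shows the bed corners at top-picture pixels (236.8,204.8), (235,237), (180,202.5) and (177.5,234).

```bash
cat >> h.py <<'E'
from scipy.spatial.transform import Rotation as Ro
def toolR(): return Ro.from_euler('xyz',get_obs()["orientation"],degrees=True).as_matrix()
def plan(p,zyaw=None):
    """shift in tool axes (cm) to world point p; spin (rad) so tool z points at zyaw deg (mod 180)"""
    o=get_obs();R=toolR();d=R.T@(np.array(p)-o["tool_pos"])*100
    a=np.degrees(np.arctan2(R[1,2],R[0,2]))
    print("tool",o["tool_pos"].round(4),"ty",R[:,1].round(3),"tz",R[:,2].round(3),"zyaw %.2f"%a,"j",np.array(o["joint_pos"]).round(1),"open %.4f"%o["opening"],"F",o["force"].round(2),"t",o["clock"])
    print("shift cm",d.round(2))
    if zyaw is not None:
        s=-((zyaw-a+90)%180-90);print("spin deg",round(s,2),"rad",round(np.radians(s),3))
E
python3 - <<'E'
from h import *
c=[ray("top",u+.5*0,v,.014) for u,v in((236.8,204.8),(235,237),(180,202.5),(177.5,234))]
print(np.round(c,4).tolist())
D=np.load("top0.npz");P=cloud("top",D["d"])[185:255,172:245].reshape(-1,3)
z=P[:,2];b=P[(z>.009)&(z<.030)&(P[:,1]>-.03)&(P[:,1]<.12)]
# edges by y-slices
E=[]
for y in np.arange(-.01,.11,.005):
    s=b[(abs(b[:,1]-y)<.004)]
    if len(s)>8:E.append((y,s[:,0].min(),s[:,0].max()))
E=np.array(E);print(E.round(4).tolist())
for k in(1,2):
    print(np.polyfit(E[:,0],E[:,k],1))
r=P[(z>.021)&(z<.03)&(P[:,1]>-.005)&(P[:,1]<.125)];print("rails",r[:,1].min(),r[:,1].max(),r.mean(0))
print("front y",[round(b[abs(b[:,0]-x)<.005][:,1].min(),4) for x in(.5,.52,.54,.56,.57)])
plan([.45,.2,.5],7)
plan([.57,-.254,.4],7)
E
```

```text
[[0.5854, -0.02, 0.014], [0.4871, -0.0149, 0.014], [0.5943, 0.1528, 0.014], [0.4979, 0.1576, 0.014]]
[[-0.01, 0.49, 0.5819], [-0.005, 0.4901, 0.5819], [0.0, 0.4901, 0.5859], [0.005, 0.4902, 0.5859], [0.01, 0.4899, 0.5846], [0.015, 0.4898, 0.5851], [0.02, 0.49, 0.585], [0.025, 0.49, 0.5853], [0.03, 0.4909, 0.5853], [0.035, 0.4935, 0.5847], [0.04, 0.4935, 0.5851], [0.045, 0.4937, 0.5849], [0.05, 0.4933, 0.5859], [0.055, 0.4934, 0.5859], [0.06, 0.4934, 0.5892], [0.065, 0.4941, 0.5896], [0.07, 0.4941, 0.5896], [0.075, 0.4941, 0.5892], [0.08, 0.494, 0.5892], [0.085, 0.4942, 0.589], [0.09, 0.4942, 0.589], [0.095, 0.497, 0.5896], [0.1, 0.4973, 0.5893], [0.105, 0.4708, 0.5899]]
[0.01144617 0.49118949]
[0.06292837 0.58371959]
rails 0.0506197055909461 0.12456551386947264 [0.54257005 0.08777164 0.0252378 ]
front y [np.float64(-0.0121), np.float64(-0.0149), np.float64(-0.0146), np.float64(-0.0172), np.float64(-0.0174)]
tool [0.2582 0.6232 0.2257] ty [ 0.924 -0.383  0.   ] tz [-0.383 -0.924  0.001] zyaw -112.51 j [ 84.   20.6   0.6  -0.  -70.1 -16.5] open 0.0877 F [-0.49 -1.33  0.1 ] t 0.1
shift cm [-27.38  33.92  31.79]
spin deg 60.49 rad 1.056
tool [0.2582 0.6232 0.2257] ty [ 0.924 -0.383  0.   ] tz [-0.383 -0.924  0.001] zyaw -112.51 j [ 84.   20.6   0.6  -0.  -70.1 -16.5] open 0.0877 F [-0.49 -1.33  0.1 ] t 0.1
shift cm [-17.32  62.39  69.12]
spin deg 60.49 rad 1.056
```

move_arm(
  commands=[
    [[-4.5, 0, 0, 0], [-4.5, 0, 0, 0], [-4.5, 0, 0, 0], [-4.5, 0, 0, 0], [-4.5, 0, 0, 0], [-4.5, 0, 0, 0], [0, 3.12, 3.456, 0], [0, 3.12, 3.456, 0]],
  ],
  jaw=8.76,
)

```text
clock: 0.9
tool_pos: [0.2895, 0.5367, 0.4963]
orientation: [-136.9, 90.0, 110.7]
force: [1.4, -0.8, -0.4]
opening: 0.0877
```

move_arm(
  commands=[
    [[0, 3.12, 3.456, 0], [0, 3.12, 3.456, 0], [0, 3.12, 3.456, 0], [0, 3.12, 3.456, 0], [0, 3.12, 3.456, 0], [0, 3.12, 3.456, 0], [0, 3.12, 3.456, 0], [0, 3.12, 3.456, 0]],
  ],
)

```text
clock: 1.7
tool_pos: [0.4142, 0.1829, 0.4966]
orientation: [-168.3, 90.0, 79.2]
force: [1.2, -0.2, -0.0]
opening: 0.0876
```

move_arm(
  commands=[
    [[0, 3.12, 3.456, 0], [0, 3.12, 3.456, 0], [0, 3.12, 3.456, 0], [0, 3.12, 3.456, 0], [0, 3.12, 3.456, 0], [0, 3.12, 3.456, 0], [0, 3.12, 3.456, 0], [0, 3.12, 3.456, 0]],
  ],
)

```text
clock: 2.5
tool_pos: [0.5392, -0.1681, 0.4963]
orientation: [-97.3, 90.0, 150.2]
force: [0.7, 1.3, 0.8]
opening: 0.0877
```

move_arm(
  commands=[
    [[0, 3.12, 3.456, 0], [0, 3.12, 3.456, 0], [3, 0, 0, 0.14], [3, 0, 0, 0.14], [3, 0, 0, 0.14], [3, 0, 0, 0.14], [3, 0, 0, 0.14], [3, 0, 0, 0.14]],
  ],
)

```text
clock: 3.3
tool_pos: [0.5699, -0.2538, 0.315]
orientation: [-43.5, 90.0, 155.6]
force: [-0.3, -0.0, -0.2]
opening: 0.0875
```

```bash
python3 - <<'E'
from h import *
plan([.5695,-.2545,.12],7)
E
```

```text
tool [ 0.5699 -0.2538  0.315 ] ty [ 0.326 -0.945 -0.   ] tz [-0.945 -0.326  0.001] zyaw -160.97 j [ -6.1  13.4   2.1  -0.  -78.7  25.1] open 0.0875 F [-0.34 -0.02 -0.23] t 3.3
shift cm [19.5   0.07  0.05]
spin deg 12.03 rad 0.21
```

move_arm(
  commands=[
    [[3.9, 0, 0, 0.105], [3.9, 0.07, 0.05, 0.105], [3.9, 0, 0, 0], [3.9, 0, 0, 0], [3.9, 0, 0, 0], [2, 0, 0, 0], [2, 0, 0, 0], [0, 0, 0, 0]],
  ],
)

```text
clock: 4.1
tool_pos: [0.5676, -0.2541, 0.0782]
orientation: [-20.2, 89.6, 167.1]
force: [-0.6, 1.0, -0.8]
opening: 0.0876
```

```bash
python3 - <<'E'
from h import *
plan([.5695,-.2545,.024],7)
for n in("top","scene"):
    im,d=snapshot(n);np.savez(n+"1.npz",im=im,d=d)
    x=im[170:250,265:365] if n=="top" else im[160:240,185:285]
    x=np.clip(cv2.resize(x,(400,320),interpolation=cv2.INTER_CUBIC)*1.5,0,255).astype(np.uint8)
    Z=x if n=="top" else np.hstack([Z,x])
cv2.imwrite("pics/g1.png",Z[...,::-1])
E
```

```text
tool [ 0.5676 -0.2541  0.0782] ty [ 0.127 -0.992 -0.002] tz [-0.992 -0.127  0.006] zyaw -172.70 j [ -6.2  23.2 -16.4  -0.1 -50.8  13.5] open 0.0876 F [-0.65  1.02 -0.81] t 4.1
shift cm [ 5.42  0.07 -0.21]
spin deg 0.3 rad 0.005
```

View pics/g1.png

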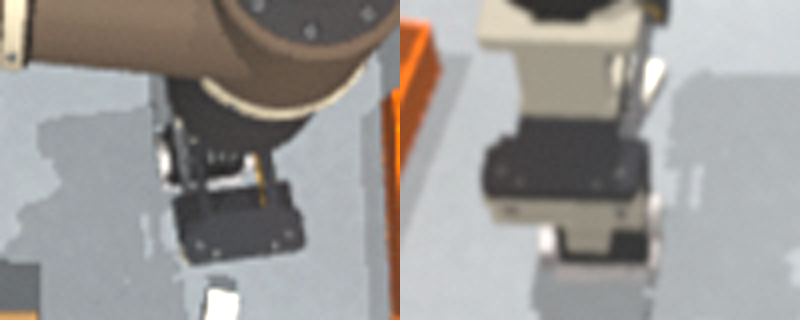

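In g1 the gripper straddles the lamp, with the near finger centred on the housing at (590,230). I'll descend and grip.

move_arm(
  commands=[
    [[1.8, 0, -0.1, 0], [1.8, 0.07, -0.1, 0], [1.8, 0, 0, 0], [0, 0, 0, 0]],
  ],
)

```text
clock: 4.6
tool_pos: [0.5713, -0.2549, 0.0268]
orientation: [-22.2, 89.9, 165.1]
force: [0.2, -0.3, -0.2]
opening: 0.0874
```

move_arm(
  commands=[
    [[0, 0, 0, 0], [0, 0, 0, 0], [0, 0, 0, 0], [0, 0, 0, 0], [0, 0, 0, 0], [0, 0, 0, 0], [0, 0, 0, 0], [0, 0, 0, 0]],
  ],
  jaw=0,
)

```text
clock: 5.4
tool_pos: [0.5719, -0.2551, 0.0276]
orientation: [-7.6, 90.0, 179.8]
force: [-0.5, 0.7, 1.8]
opening: 0.04
```

```bash
python3 - <<'E'
from h import *
plan([.5384,.0157,.10],-3.6)
E
```

```text
tool [ 0.5719 -0.2551  0.0276] ty [ 0.128 -0.992 -0.   ] tz [-0.992 -0.128  0.   ] zyaw -172.66 j [ -6.2  26.8 -18.7   0.  -44.6  13.5] open 0.0400 F [-0.54  0.68  1.8 ] t 5.4
shift cm [ -7.24 -27.28  -0.13]
spin deg 10.94 rad 0.191
```

move_arm(
  commands=[
    [[-2.4, 0, 0, 0], [-2.4, 0, 0, 0], [-2.4, 0, 0, 0], [0, -3, 0, 0], [0, -4, 0, 0], [0, -4, 0, 0], [0, -4, 0, 0], [0, -4, 0, 0]],
  ],
)

```text
clock: 6.2
tool_pos: [0.5471, -0.0652, 0.0992]
orientation: [-18.3, 90.0, 169.0]
force: [0.6, 0.0, -1.8]
opening: 0.0398
```

move_arm(
  commands=[
    [[0, -4, 0, 0], [0, -2.5, 0, 0], [0, -1.8, -0.1, 0], [0, 0, 0, 0.1], [0, 0, 0, 0.091], [0, 0, 0, 0], [0, 0, 0, 0]],
  ],
)

```text
clock: 6.9
tool_pos: [0.538, 0.0158, 0.0993]
orientation: [6.9, 90.0, -176.6]
force: [-0.6, 0.5, -2.1]
opening: 0.0398
```

```bash
python3 - <<'E'
from h import *
plan([.5384,.0157,.0426],-3.6)
for n in("top","scene"):
    im,d=snapshot(n);np.savez(n+"2.npz",im=im,d=d)
    x=im[165:265,165:265] if n=="top" else im[180:280,310:410]
    x=np.clip(cv2.resize(x,(400,400),interpolation=cv2.INTER_CUBIC)*1.5,0,255).astype(np.uint8)
    Z=x if n=="top" else np.hstack([Z,x])
cv2.imwrite("pics/g2.png",Z[...,::-1])
E
```

```text
tool [0.538  0.0158 0.0993] ty [-0.06  -0.998  0.   ] tz [-0.998  0.06   0.   ] zyaw 176.53 j [ 22.5  14.7 -26.2  -0.  -49.2 -26. ] open 0.0398 F [-0.59  0.46 -2.07] t 6.9
shift cm [ 5.67  0.   -0.04]
spin deg 0.13 rad 0.002
```

View pics/g2.png

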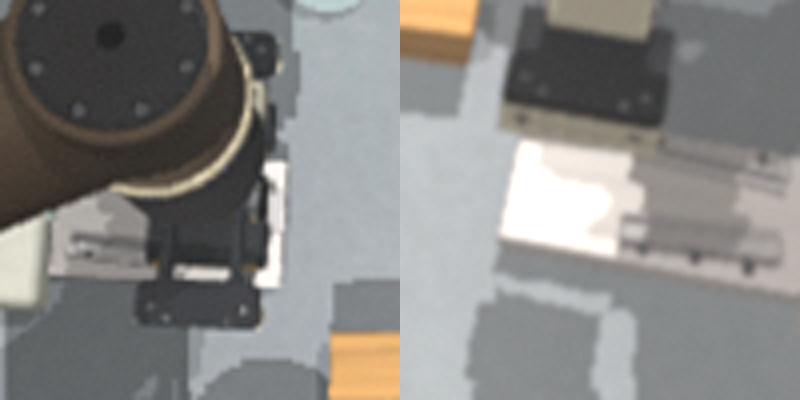

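The gripper sits over the bare bed and lines up with it; the rails begin just left of it. I'll lower gently.

move_arm(
  commands=[
    [[2, 0, 0, 0], [2, 0, 0, 0], [1, 0, 0, 0], [0.3, 0, 0, 0], [0, 0, 0, 0], [0, 0, 0, 0]],
  ],
)

```text
clock: 7.6
tool_pos: [0.5388, 0.0159, 0.0473]
orientation: [-165.9, 89.9, 10.5]
force: [-0.4, -0.6, -2.0]
opening: 0.0398
```

move_arm(
  commands=[
    [[0.15, 0, 0, 0], [0, 0, 0, 0]],
  ],
)

```text
clock: 7.8
tool_pos: [0.5384, 0.0159, 0.0455]
orientation: [-153.1, 89.9, 23.3]
force: [-0.7, 0.5, -2.3]
opening: 0.0395
```

move_arm(
  commands=[
    [[0.15, 0, 0, 0], [0, 0, 0, 0]],
  ],
)

```text
clock: 8.0
tool_pos: [0.5382, 0.0158, 0.0436]
orientation: [-135.1, 90.0, 41.3]
force: [0.2, -0.1, -2.2]
opening: 0.0399
```

move_arm(
  commands=[
    [[0.15, 0, 0, 0], [0, 0, 0, 0]],
  ],
)

```text
clock: 8.2
tool_pos: [0.538, 0.0158, 0.0419]
orientation: [22.5, 90.0, -161.1]
force: [0.7, 0.5, -3.0]
opening: 0.0401
```

move_arm(
  commands=[
    [[0.1, 0, 0, 0], [0, 0, 0, 0]],
  ],
)

```text
clock: 8.4
tool_pos: [0.5386, 0.0158, 0.0416]
orientation: [177.1, 90.0, -6.5]
force: [-1.7, -0.9, 3.1]
opening: 0.0401
```

Contact with the bed. I'll slide the nose in gently.

move_arm(
  commands=[
    [[-0.04, -0.25, 0, 0], [0, -0.25, 0, 0], [0, -0.25, 0, 0], [0, -0.25, 0, 0], [0, -0.25, 0, 0], [0, -0.25, 0, 0], [0, -0.25, 0, 0], [0, 0, 0, 0]],
  ],
)

```text
clock: 9.2
tool_pos: [0.5395, 0.0338, 0.0416]
orientation: [-139.0, 90.0, 37.4]
force: [-0.7, 1.9, 3.1]
opening: 0.0398
```

move_arm(
  commands=[
    [[0, -0.2, 0, 0], [0, -0.2, 0, 0], [0, 0, 0, 0], [0, 0, 0, 0]],
  ],
)

```text
clock: 9.6
tool_pos: [0.5397, 0.0375, 0.0416]
orientation: [-136.6, 90.0, 39.8]
force: [-0.5, 0.7, 4.1]
opening: 0.0401
```

```bash
python3 - <<'E'
from h import *
plan([.5384,.0357,.0416],-3.6)
E
```

```text
tool [0.5397 0.0375 0.0416] ty [-0.063 -0.998 -0.   ] tz [-0.998  0.063 -0.   ] zyaw 176.40 j [ 24.7  19.3 -29.2  -0.  -41.5 -28.3] open 0.0401 F [-0.49  0.69  4.14] t 9.6
shift cm [-0.    0.19  0.12]
spin deg -0.0 rad -0.0
```

move_arm(
  commands=[
    [[0, 0, 0, 0], [0, 0, 0, 0], [0, 0, 0, 0], [0, 0, 0, 0], [0, 0, 0, 0], [0, 0, 0, 0]],
  ],
  jaw=6.5,
)

```text
clock: 10.2
tool_pos: [0.5395, 0.0372, 0.0414]
orientation: [15.7, 90.0, -167.9]
force: [1.1, 0.5, -0.7]
opening: 0.065
```

move_arm(
  commands=[
    [[-2, 0, 0, 0], [-3, 0, 0, 0], [-3, 0, 0, 0], [0, 3, 0, 0], [0, 4, 0, 0], [0, 4, 0, 0], [0, 2.5, 0, 0]],
  ],
)

```text
clock: 10.9
tool_pos: [0.5305, -0.0994, 0.1216]
orientation: [-162.9, 90.0, 13.5]
force: [-0.4, 0.6, 0.5]
opening: 0.065
```

move_arm(
  commands=[
    [[0, 0, 0, 0.143], [0, 0, 0, 0.143], [0, 0, 0, 0.143], [0, 0, 0, 0.143], [0, 0, 0, 0.143], [0, 0, 0, 0.143], [0, 0, 0, 0.143]],
  ],
  jaw=0,
)

```text
clock: 11.6
tool_pos: [0.5309, -0.0975, 0.1214]
orientation: [31.2, 90.0, 149.9]
force: [-0.2, 0.3, -0.5]
opening: 0.0144
```

move_arm(
  commands=[
    [[0, 0, 0, 0.143], [0, 0, 0, 0.143], [0, 0, 0, 0.143], [0, 0, 0, 0.141], [0, 0, 0, 0], [0, 0, 0, 0]],
  ],
)

```text
clock: 12.2
tool_pos: [0.531, -0.0975, 0.1214]
orientation: [79.3, 90.0, 165.9]
force: [-0.1, 0.8, 0.4]
opening: 0.0005
```

```bash
python3 - <<'E'
from h import *
for n in("top","scene"):
    im,d=snapshot(n);np.savez(n+"3.npz",im=im,d=d)
    x=im[165:265,165:265] if n=="top" else im[180:280,310:410]
    x=np.clip(cv2.resize(x,(400,400),interpolation=cv2.INTER_CUBIC)*1.5,0,255).astype(np.uint8)
    Z=x if n=="top" else np.hstack([Z,x])
    P=cloud(n,d);m=(P[...,2]>.068)&(P[...,2]<.082)&(P[...,1]>-.01)&(P[...,1]<.085)&(abs(P[...,0]-.54)<.05)
    q=P[m][:,:2].astype(np.float32)
    if len(q)>20:print(n,len(q),q.mean(0),np.median(P[m][:,2]),cv2.minAreaRect(q))
cv2.imwrite("pics/g3.png",Z[...,::-1])
plan([.532,-.06,.022],86.4)
E
```

```text
top 110 [0.528483   0.04069901] 0.07514431014890155 ((0.5297598242759705, 0.041908130049705505), (0.043671075254678726, 0.023752877488732338), 89.47276306152344)
scene 371 [0.5416042  0.03640484] 0.0752466842382381 ((0.5399790406227112, 0.03634735196828842), (0.05382411554455757, 0.04395635798573494), 84.41472625732422)
tool [ 0.531  -0.0975  0.1215] ty [-0.998  0.06   0.   ] tz [ 0.06   0.998 -0.   ] zyaw 86.56 j [  10.4   13.3  -24.5    0.   -52.1 -103.8] open 0.0004 F [ 0.99 -0.17 -0.06] t 12.3
shift cm [9.95 0.12 3.75]
spin deg 0.16 rad 0.003
```

View pics/g3.png

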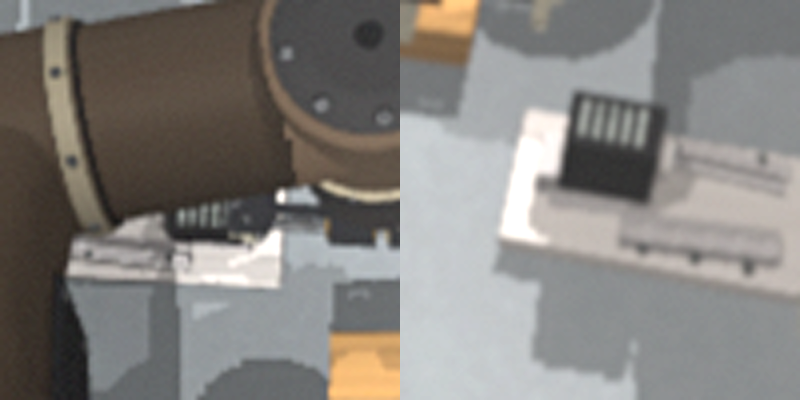

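The scene half of g3 shows the lamp at (610,150): nose under the rails, upright and aligned, at (0.540, 0.036), with its lens towards the column. I'll descend behind it with the fingers shut.

move_arm(
  commands=[
    [[3, 0, 0, 0.003], [3, 0, 0, 0], [3, 0, 0, 0], [1, 0, 0, 0], [0, 0, 0, 0], [0, 0, 0, 0]],
  ],
)

```text
clock: 12.9
tool_pos: [0.5318, -0.0974, 0.0224]
orientation: [-95.7, 89.9, -9.5]
force: [0.2, -0.2, 0.3]
opening: 0.0004
```

move_arm(
  commands=[
    [[0, 0, 1.5, 0], [0, 0, 1.5, 0], [0, 0, 1, 0], [0, 0, 0.5, 0], [0, 0, 0, 0], [0, 0, 0, 0]],
  ],
)

```text
clock: 13.5
tool_pos: [0.534, -0.0523, 0.0215]
orientation: [153.3, 90.0, -120.4]
force: [-0.0, 0.0, -0.2]
opening: 0.0003
```

```bash
python3 - <<'E'
from h import *
plan([.536,-.025,.021],86.4)
E
```

```text
tool [ 0.534  -0.0523  0.0215] ty [-0.998  0.065  0.   ] tz [ 0.065  0.998 -0.   ] zyaw 86.25 j [  15.3   20.6  -30.8    0.   -38.6 -109.1] open 0.0003 F [-0.04  0.04 -0.16] t 13.5
shift cm [ 0.05 -0.02  2.74]
spin deg -0.15 rad -0.003
```

move_arm(
  commands=[
    [[0.05, 0, 0.3, 0], [0, 0, 0.3, 0], [0, 0, 0.3, 0], [0, 0, 0.3, 0], [0, 0, 0.3, 0], [0, 0, 0.3, 0], [0, 0, 0.3, 0], [0, 0, 0.3, 0]],
  ],
)

```text
clock: 14.3
tool_pos: [0.5356, -0.0283, 0.021]
orientation: [116.0, 90.0, -157.8]
force: [0.2, 0.2, -0.3]
opening: 0.0005
```

move_arm(
  commands=[
    [[0, 0, 0.25, 0], [0, 0, 0.25, 0], [0, 0, 0.25, 0], [0, 0, 0.25, 0], [0, 0, 0.25, 0], [0, 0, 0.25, 0]],
  ],
)

```text
clock: 14.9
tool_pos: [0.5365, -0.0135, 0.0209]
orientation: [126.3, 90.0, -147.5]
force: [-1.0, -1.0, 0.2]
opening: 0.0008
```

move_arm(
  commands=[
    [[0, 0, 0.25, 0], [0, 0, 0.25, 0], [0, 0, 0.25, 0], [0, 0, 0.25, 0], [0, 0, 0.25, 0], [0, 0, 0.25, 0]],
  ],
)

```text
clock: 15.5
tool_pos: [0.5376, 0.0015, 0.021]
orientation: [-68.2, 90.0, 18.1]
force: [0.4, -0.2, -0.2]
opening: 0.0004
```

```bash
python3 - <<'E'
from h import *
plan([.536,-.025,.021],86.4)
n="scene";im,d=snapshot(n);P=cloud(n,d);m=(P[...,2]>.068)&(P[...,2]<.078)&(P[...,1]>-.01)&(P[...,1]<.14)&(abs(P[...,0]-.545)<.045)
q=P[m][:,:2].astype(np.float32);print(len(q),cv2.minAreaRect(q))
x=im[180:280,310:410];cv2.imwrite("pics/g4.png",np.clip(cv2.resize(x,(400,400),interpolation=cv2.INTER_CUBIC)*1.5,0,255).astype(np.uint8)[...,::-1])
E
```

```text
tool [0.5376 0.0015 0.021 ] ty [-0.998  0.066 -0.   ] tz [0.066 0.998 0.   ] zyaw 86.21 j [  21.1   20.7  -30.7    0.   -38.6 -114.9] open 0.0004 F [ 0.42 -0.2  -0.17] t 15.5
shift cm [-0.   -0.02 -2.66]
spin deg -0.19 rad -0.003
155 ((0.5453267693519592, 0.04016155004501343), (0.08445390313863754, 0.03113613836467266), 86.43506622314453)
```

View pics/g4.png

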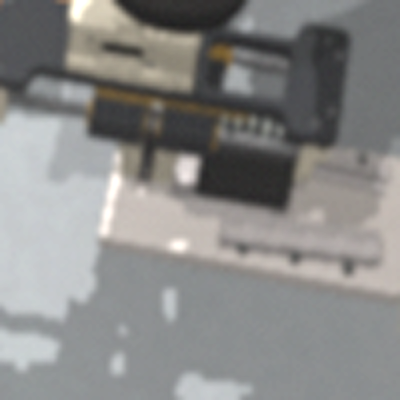

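In g4 the fingertip (148,165) is thin and still about 1 cm behind the push block (185,170). There are wider black finger parts above it at (190,130), so I'll check their height against the housing.

```bash
python3 - <<'E'
from h import *
n="scene";im,d=snapshot(n);P=cloud(n,d)
for v in range(206,230,2):print(v,[(u,*(P[v,u]*1000).astype(int).tolist()) for u in range(335,372,4)])
E
```

```text
206 [(335, 567, -27, 113), (339, 564, -19, 111), (343, 562, -10, 110), (347, 542, -1, 86), (351, 559, 6, 110), (355, 560, 14, 113), (359, 558, 23, 113), (363, 564, 31, 122), (367, 567, 39, 127), (371, 565, 47, 127)]
208 [(335, 572, -27, 112), (339, 568, -18, 109), (343, 569, -10, 112), (347, 534, 0, 69), (351, 565, 6, 110), (355, 565, 15, 112), (359, 562, 23, 110), (363, 561, 32, 111), (367, 562, 40, 114), (371, 565, 48, 120)]
210 [(335, 572, -26, 106), (339, 573, -18, 109), (343, 571, -9, 108), (347, 567, -1, 104), (351, 570, 7, 110), (355, 568, 15, 110), (359, 568, 24, 112), (363, 566, 32, 111), (367, 535, 44, 73), (371, 534, 52, 74)]
212 [(335, 573, -26, 99), (339, 573, -17, 102), (343, 573, -9, 104), (347, 542, 0, 65), (351, 573, 7, 107), (355, 574, 16, 110), (359, 573, 24, 111), (363, 573, 32, 113), (367, 565, 42, 104), (371, 541, 53, 75)]
214 [(335, 575, -25, 95), (339, 575, -17, 97), (343, 575, -8, 99), (347, 545, 1, 61), (351, 575, 8, 103), (355, 577, 16, 107), (359, 575, 25, 106), (363, 574, 33, 107), (367, 571, 42, 105), (371, 568, 50, 103)]
216 [(335, 509, -25, 0), (339, 5
[... 704 characters left out ...]
 33), (359, 544, 31, 35), (363, 558, 38, 56), (367, 559, 47, 60), (371, 559, 56, 62)]
224 [(335, 533, -22, 0), (339, 541, -13, 13), (343, 540, -4, 14), (347, 545, 4, 23), (351, 548, 13, 29), (355, 551, 22, 35), (359, 556, 31, 44), (363, 559, 39, 50), (367, 559, 48, 53), (371, 562, 56, 58)]
226 [(335, 540, -22, 1), (339, 546, -12, 12), (343, 547, -3, 15), (347, 545, 5, 15), (351, 542, 14, 13), (355, 553, 23, 30), (359, 558, 31, 39), (363, 559, 40, 42), (367, 559, 49, 45), (371, 560, 58, 48)]
228 [(335, 546, -21, 1), (339, 552, -12, 12), (343, 553, -3, 16), (347, 551, 6, 15), (351, 549, 15, 15), (355, 551, 24, 20), (359, 551, 33, 22), (363, 558, 41, 33), (367, 558, 50, 36), (371, 561, 59, 42)]
```

The wide parts are at z ≥ 0.092, so they clear the lamp top (0.075). The lamp is already being pushed, with its centre near y≈0.058 (way y≈−37 mm). I'll continue slowly.

move_arm(
  commands=[
    [[0, 0, 0.15, 0], [0, 0, 0.15, 0], [0, 0, 0.15, 0], [0, 0, 0.15, 0], [0, 0, 0.15, 0], [0, 0, 0.15, 0], [0, 0, 0.1, 0], [0, 0, 0, 0]],
  ],
)

```text
clock: 16.4
tool_pos: [0.5383, 0.0115, 0.021]
orientation: [-46.1, 90.0, 40.1]
force: [-0.4, -0.3, -0.4]
opening: -0.0
```

move_arm(
  commands=[
    [[0, 0, 0.05, 0], [0, 0, 0.05, 0], [0, 0, 0.05, 0], [0, 0, 0.05, 0], [0, 0, 0.05, 0], [0, 0, 0.05, 0], [0, 0, 0, 0], [0, 0, 0, 0]],
  ],
)

```text
clock: 17.2
tool_pos: [0.5385, 0.0144, 0.021]
orientation: [-50.9, 90.0, 35.3]
force: [-0.9, -0.5, -0.3]
opening: 0.0002
```

move_arm(
  commands=[
    [[0, 0, 0.05, 0], [0, 0, 0.05, 0], [0, 0, 0.05, 0], [0, 0, 0.05, 0], [0, 0, 0.05, 0], [0, 0, 0.05, 0], [0, 0, 0, 0]],
  ],
)

```text
clock: 17.9
tool_pos: [0.5387, 0.0174, 0.021]
orientation: [-39.8, 90.0, 46.4]
force: [-0.1, 0.0, 0.1]
opening: 0.0003
```

move_arm(
  commands=[
    [[0, 0, 0.05, 0], [0, 0, 0.05, 0], [0, 0, 0.05, 0], [0, 0, 0.05, 0], [0, 0, 0.05, 0], [0, 0, 0.05, 0], [0, 0, 0, 0]],
  ],
)

```text
clock: 18.6
tool_pos: [0.5388, 0.0204, 0.021]
orientation: [-27.7, 90.0, 58.5]
force: [-0.5, -1.2, 0.2]
opening: 0.0006
```

move_arm(
  commands=[
    [[0, 0, 0.05, 0], [0, 0, 0.05, 0], [0, 0, 0.05, 0], [0, 0, 0.05, 0], [0, 0, 0.05, 0], [0, 0, 0.05, 0], [0, 0, 0, 0]],
  ],
)

```text
clock: 19.3
tool_pos: [0.5391, 0.0234, 0.021]
orientation: [-37.1, 90.0, 49.1]
force: [0.0, -0.1, 0.1]
opening: 0.0006
```

move_arm(
  commands=[
    [[0, 0, 0.05, 0], [0, 0, 0.05, 0], [0, 0, 0.05, 0], [0, 0, 0.05, 0], [0, 0, 0.05, 0], [0, 0, 0.05, 0], [0, 0, 0, 0]],
  ],
)

```text
clock: 20.0
tool_pos: [0.5393, 0.0264, 0.021]
orientation: [-47.2, 90.0, 39.0]
force: [-0.2, 0.2, -0.3]
opening: 0.0005
```

move_arm(
  commands=[
    [[0, 0, 0.05, 0], [0, 0, 0.05, 0], [0, 0, 0.05, 0], [0, 0, 0.05, 0], [0, 0, 0.05, 0], [0, 0, 0.05, 0], [0, 0, 0, 0]],
  ],
)

```text
clock: 20.7
tool_pos: [0.5395, 0.0294, 0.021]
orientation: [-54.4, 90.0, 31.8]
force: [0.6, -0.8, -0.8]
opening: 0.0004
```

move_arm(
  commands=[
    [[0, 0, 0.05, 0], [0, 0, 0.05, 0], [0, 0, 0.05, 0], [0, 0, 0.05, 0], [0, 0, 0.05, 0], [0, 0, 0.05, 0], [0, 0, 0, 0]],
  ],
)

```text
clock: 21.4
tool_pos: [0.5396, 0.0324, 0.0209]
orientation: [41.3, 90.0, 127.5]
force: [-0.3, -0.0, 0.4]
opening: 0.0004
```

move_arm(
  commands=[
    [[0, 0, 0.05, 0], [0, 0, 0.05, 0], [0, 0, 0.05, 0], [0, 0, 0.05, 0], [0, 0, 0.05, 0], [0, 0, 0.05, 0], [0, 0, 0, 0]],
  ],
)

```text
clock: 22.1
tool_pos: [0.5398, 0.0354, 0.021]
orientation: [-7.3, 90.0, 78.9]
force: [-0.6, 0.3, 0.2]
opening: 0.0006
```

```bash
python3 - <<'E'
from h import *
n="scene";im,d=snapshot(n);P=cloud(n,d);print(get_obs()["force"])
m=(P[...,2]>.035)&(P[...,2]<.07)&(P[...,0]>.552)&(P[...,0]<.58)&(P[...,1]>-.05)&(P[...,1]<.2)
print("near face y",np.percentile(P[m][:,1],[1,5,50,95,99]),"x",np.median(P[m][:,0]))
x=im[180:280,330:430];cv2.imwrite("pics/g5.png",np.clip(cv2.resize(x,(400,400),interpolation=cv2.INTER_CUBIC)*1.5,0,255).astype(np.uint8)[...,::-1])
E
```

```text
[-0.6464584   0.06990245 -0.66620278]
near face y [0.0474413  0.06684467 0.11589003 0.19501622 0.1990545 ] x 0.5626269574086601
```

View pics/g5.png

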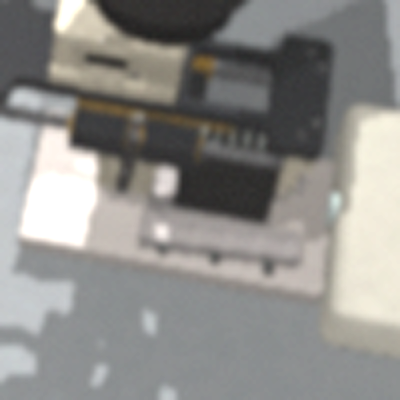

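g5 shows the lamp moving with the finger, its housing well between the rails (front at (275,200), rail end at (300,245)). It is still loose, so I'll continue.

move_arm(
  commands=[
    [[0, 0, 0.05, 0], [0, 0, 0.05, 0], [0, 0, 0.05, 0], [0, 0, 0.05, 0], [0, 0, 0.05, 0], [0, 0, 0.05, 0], [0, 0, 0, 0]],
  ],
)

```text
clock: 22.85
tool_pos: [0.5401, 0.0383, 0.021]
orientation: [-34.9, 90.0, 51.3]
force: [0.4, -0.7, -0.5]
opening: 0.0004
```

move_arm(
  commands=[
    [[0, 0, 0.05, 0], [0, 0, 0.05, 0], [0, 0, 0.05, 0], [0, 0, 0.05, 0], [0, 0, 0.05, 0], [0, 0, 0.05, 0], [0, 0, 0, 0]],
  ],
)

```text
clock: 23.55
tool_pos: [0.5402, 0.0413, 0.021]
orientation: [-6.8, 90.0, 79.4]
force: [0.1, -0.7, -1.1]
opening: 0.0002
```

move_arm(
  commands=[
    [[0, 0, 0.05, 0], [0, 0, 0.05, 0], [0, 0, 0.05, 0], [0, 0, 0.05, 0], [0, 0, 0.05, 0], [0, 0, 0.05, 0], [0, 0, 0, 0]],
  ],
)

```text
clock: 24.25
tool_pos: [0.5404, 0.0443, 0.021]
orientation: [-45.5, 90.0, 40.7]
force: [0.8, -0.7, 0.4]
opening: 0.0005
```

move_arm(
  commands=[
    [[0, 0, 0.05, 0], [0, 0, 0.05, 0], [0, 0, 0.05, 0], [0, 0, 0.05, 0], [0, 0, 0.05, 0], [0, 0, 0.05, 0], [0, 0, 0, 0]],
  ],
)

```text
clock: 24.95
tool_pos: [0.5406, 0.0465, 0.021]
orientation: [161.6, 89.9, -112.2]
force: [3.0, -6.5, 0.4]
opening: 0.0004
```

Touch at about 6 N. From here I use small steps.

move_arm(
  commands=[
    [[0, 0, 0.03, 0], [0, 0, 0.03, 0], [0, 0, 0, 0], [0, 0, 0, 0]],
  ],
)

```text
clock: 25.35
tool_pos: [0.5406, 0.0468, 0.021]
orientation: [163.5, 89.9, -110.3]
force: [2.3, -8.1, -0.5]
opening: 0.0006
```

move_arm(
  commands=[
    [[0, 0, 0.03, 0], [0, 0, 0.03, 0], [0, 0, 0, 0], [0, 0, 0, 0]],
  ],
)

```text
clock: 25.75
tool_pos: [0.5407, 0.0472, 0.021]
orientation: [163.8, 89.9, -110.0]
force: [2.6, -9.2, -0.4]
opening: 0.0004
```

move_arm(
  commands=[
    [[0, 0, 0.03, 0], [0, 0, 0.03, 0], [0, 0, 0.03, 0], [0, 0, 0, 0], [0, 0, 0, 0]],
  ],
)

```text
clock: 26.25
tool_pos: [0.5407, 0.0478, 0.021]
orientation: [164.2, 89.9, -109.6]
force: [4.4, -11.0, 0.5]
opening: 0.0005
```

move_arm(
  commands=[
    [[0, 0, 0.03, 0], [0, 0, 0.03, 0], [0, 0, 0.02, 0], [0, 0, 0, 0], [0, 0, 0, 0]],
  ],
)

```text
clock: 26.75
tool_pos: [0.5408, 0.0483, 0.021]
orientation: [164.6, 89.9, -109.2]
force: [3.7, -13.1, -1.3]
opening: 0.0002
```

move_arm(
  commands=[
    [[0, 0, 0.03, 0], [0, 0, 0, 0], [0, 0, 0, 0], [0, 0, 0, 0]],
  ],
)

```text
clock: 27.15
tool_pos: [0.5407, 0.0485, 0.021]
orientation: [163.4, 89.9, -110.4]
force: [5.4, -14.2, -0.8]
opening: 0.0003
```

```bash
python3 - <<'E'
from h import *
F=[]
for i in range(4):
    snapshot("scene");F.append(get_obs()["force"])
print(np.round(F,1).tolist())
E
```

```text
[[4.2, -15.0, 0.9], [5.1, -14.0, 0.3], [5.5, -14.0, -0.3], [3.3, -13.9, -0.4]]
```

The push has reached a steady 14 N along the way, so I'll back off.

move_arm(
  commands=[
    [[0, 0, -0.1, 0], [0, 0, -0.2, 0], [0, 0, -0.5, 0], [0, 0, -1, 0], [0, 0, -2, 0], [0, 0, -3, 0], [0, 0, -3, 0], [0, 0, -3, 0]],
  ],
)

```text
clock: 28.15
tool_pos: [0.532, -0.0786, 0.021]
orientation: [-19.9, 90.0, 66.3]
force: [0.7, 0.0, -0.3]
opening: 0.0003
```

move_arm(
  commands=[
    [[-3, 0, 0, 0], [-4, 0, 0, 0], [-4, 0, 0, 0], [-4, 0, 0, 0], [0, 0, -4, 0], [0, 0, -4, 0], [0, 0, -4, 0], [0, 0, 0, 0]],
  ],
)

```text
clock: 28.95
tool_pos: [0.5234, -0.2007, 0.1708]
orientation: [117.9, 90.0, -156.1]
force: [-0.4, 0.1, -0.2]
opening: 0.0006
```

```bash
python3 - <<'E'
from h import *
for n in("scene","top"):
    im,d=snapshot(n)
    x=im[170:270,330:430] if n=="scene" else im[165:265,165:265]
    x=np.clip(cv2.resize(x,(400,400),interpolation=cv2.INTER_CUBIC)*1.5,0,255).astype(np.uint8)
    Z=x if n=="scene" else np.hstack([Z,x])
    P=cloud(n,d);m=(P[...,2]>.070)&(P[...,2]<.08)&(P[...,1]>.03)&(P[...,1]<.15)&(abs(P[...,0]-.543)<.05)
    q=P[m][:,:2].astype(np.float32);print(n,len(q),np.median(P[m][:,2]),cv2.minAreaRect(q))
cv2.imwrite("pics/g6.png",Z[...,::-1])
print(get_obs()["force"],get_obs()["tool_pos"])
E
```

```text
scene 370 0.07538425813985211 ((0.545225977897644, 0.10456390678882599), (0.05349365994334221, 0.04235617443919182), 86.98188781738281)
top 0 nan ((0.0, 0.0), (0.0, 0.0), 0.0)
[0.36030167 0.48922795 0.45197958] [ 0.52375969 -0.19808859  0.17069765]
  return _methods._mean(a, axis=axis, dtype=dtype,
  ret = ret.dtype.type(ret / rcount)
```

View pics/g6.png

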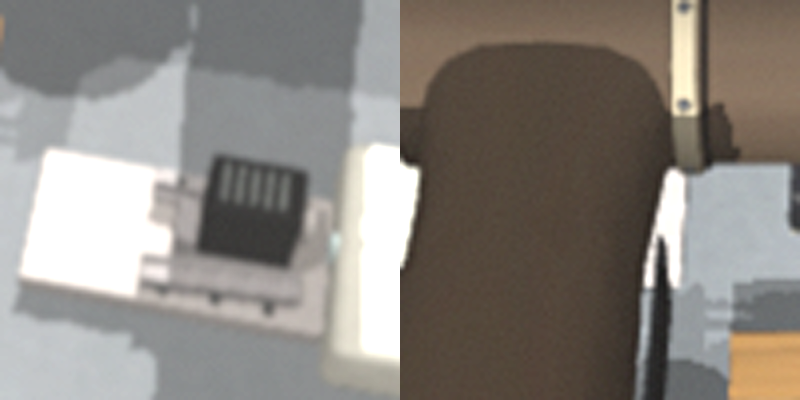

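g6 (scene half) shows the lamp seated between the rails, with its housing at (255,210), upright and aligned. The robot is clear of it.

```bash
python3 -c "
from plant import *
print(close_job())"
```

```text
the job is handed in; nothing more can be done
None
```

I put the lamp into the way and pushed it home, and it looks wedged. I then handed the job in at about 29 s of the 72 s limit; no verdict was reported.

**What I did:** I gripped the lamp across its housing and set it on the bed about 78 mm before the middle of the way. I slid the nose under both rails, let go, and pushed low on the block with the shut fingers. Both rails touched with the lamp about 10 mm past the middle of the way. From about 6 N I built the push up in small steps to a steady 14 N along the way; no reading went above about 15 N. Then I backed off and moved the arm clear.

**Last checks:**
- **Position:** the scene camera shows the lamp about 11 mm past the middle of the way. It is on the centre line to within about 2 mm and in line to within about 1°. Its top is at 75 mm, as expected for a shoe flat on the bed, and the lens faces the column.
- **Force on the tool:** it read about zero after I backed off, so the robot is touching nothing.

**Not confirmed:**
- **Rail travel:** I did not measure the rail's give; the wedging is judged by the push force alone.
- **Sideways force:** I saw 3–5 N sideways during the final push, probably rail friction.
- **Top camera:** the arm blocked its final view, so the final position comes from one camera.
- **Bystanders:** I did not measure them again at the end. No unexpected contact force showed during the moves.

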